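# Lock the coffee-money box

### The arm

A 6-joint arm with a two-finger parallel gripper is mounted at the origin on a cart in front of the work surface, level with it; the furniture and walls round the work are solid. World frame = base frame: x ahead of the robot, y to its left, z up, the work surface at z = 0. Lengths are in m, angles in rad, forces in N, time in s.
With the tool pointing down it reaches from about 0.375 to 0.9 m from the base axis. Payload 3.1 kg.
Tool frame: the origin (TCP) lies at the very end of the fingers, on their centre line; the grasp point (between the pads) lies 19 mm behind it; z points along the fingers, y is the line along which they close (so a half turn about z gives the same grasp; the last joint's range is limited). The gripper opens to 85 mm and grips with 20 to 120 N. Pads are 22 mm wide; open, the fingers measure 114 mm over their backs; the gripper's body (76 mm by 85 mm) begins 54 mm behind the grasp point. The pads swing forward as they close: fully open they stand 13 mm farther back than shut.
Start: joints at [-1.498, 0.527, 1.433, -0, 1.181, -0.178], TCP at [0.156, -0.605, 0.231] pointing down, gripper open.
Joint ranges: [-3.08, 3.08], [-0.75, 2.2], [0.22, 2.44], [-1.43, 4.57], [0, 2.65], [-2.85, 2.85]. Speed limits (rad/s): [2.79, 2.79, 3.14, 3.14, 3.14, 3.14].

### API

Orientations are given as a unit quaternion [x, y, z, w].
In Python, from station import manip gives the robot as it stands.
- The arm moves only by the shell command python3 -m handwheel 'ROWS' [FORCE]. ROWS is JSON, a list of rows, each a list of 7 numbers: the shift along the world's x, y, z in mm, then the turn, a rotation vector about the world's x, y, z in degrees, then the opening, from 0 (shut) to 1 (fully open). A call has exactly 10 rows; each row shifts and turns the commanded pose from where the row before left it; what a row does not reach is not made up. A row lasts 1/8 s, in which the tool goes at most 62.5 mm and 10.7 degrees, less where a joint would pass 70% of its speed; a pose out of reach is approached as far as the arm can. A call is refused whole if a number of a shift passes 62.5 or a number of a turn 10.7, either way. A call with a gripper value outside its range is refused whole. The fingers move at their own pace and stop on an object; FORCE is the grip in N (left out, the last holds). Time passes only in rows, so rows that do not move let the fingers close, or fill a call up. It gives the time, the measured TCP pose, the force, the opening and the grip force at its end, in the units of the state.
- manip.sense(): the state, without advancing time (a new reading comes with each control period).
- manip.snapshot(name): name is "scene" or "top"; returns the picture (400x640x3 uint8, red, green, blue); there is no depth.
- manip.get_calibration(name): a dict with "K" (3x3 intrinsics, pixels), "rvec" (rotation vector, rad) and "tvec" (3), from world to camera coordinates, as OpenCV has them. Camera axes: x right, y down, z forward; pixel columns grow to the right and rows downward; lengths in m; the calibration is good to about 2 mm. A picture is of the moment at which its call begins. get_calibration takes no time and is no camera call.
- manip.sign_off(): hands the job in; it is judged then, once.
The state is a dict: "t": time; "q": joint angles; "qd": joint speeds; "tau": joint torques, N m; "tcp_pos": TCP position; "tool_rot": TCP orientation; "force": force on the tool from outside, world axes, zero at the start; "ft_torque": the same for the moment, N m; "finger_gap": opening from 0.0 (shut) to 1.0 (fully open); "gripper_force": force on a finger pad.
Only numpy, scipy, OpenCV 4.12 (cv2) and the standard library are available. Lean on these libraries where they do the work, as an engineer would, in place of code of your own. Each camera call takes 0.05 s, during which the arm holds its last target. There are 200 camera calls.

### The job

Lock the steel coffee-money box: fold its hasp forward over the padlock that stands open in the guard on the front of the box, swing the shackle round until its toe is over the hasp's eye, and press the shackle down through the eye into the padlock until the pawl inside clicks and it stays down by itself. Press firmly but do not force it, since the sheet-metal guard and hasp bend easily. Leave the padlock standing in its guard and disturb nothing else on the worktop.

Things in the scene. Friction and masses are not known exactly. Their poses are not given: they have to be found in the camera images.
- lockbox: grey steel money box with coin slot, 150 x 220 mm, 102 mm high, fixed. Origin under its centre, on the worktop; x to its back, y to its left, z up; the front with the padlock guard faces -x. The lid, hinged at the back, lies shut by its own weight: leave it. On it lies a wire handle, bar 81 mm behind the hasp's hinge, top 108 mm above the worktop
- guard (a point): middle of the floor of the guard, the dark sheet-steel pocket on the box's front in which the padlock stands, 50 mm above the worktop; front wall 24 mm high. Its left cheek is folded over the padlock as a fixed eye (12 mm hole, 99 to 102 mm above the worktop), under the hasp's eye. The guard bends if the padlock bears on the box with more than 30 N
- hasp: steel hasp leaf, 26 mm wide (y), 3 mm thick, flat, 41 mm from its hinge to its free end. Origin on the hinge axis, 106 mm above the worktop, 68 mm in front of the box's centre; it turns about its y axis = the box's y axis. Stiff hinge: it stays where it is left; about 0.5 N at its end moves it. It bends if the shackle bears on it with more than 25 N
- hasp_fold (a joint): angle of the hasp, rad: 0 = folded forward, level over the padlock, its top face 105.5 mm above the worktop and its eye over the toe hole; 1.57 = upright; larger = folded back over the lid, as it starts (limit 2.8)
- hasp_eye (a point): centre of the eye, a 12 mm hole in the hasp leaf 21.5 mm from the hinge axis, on the leaf's top face
- padlock: brass padlock, loose, standing in the guard with 1 to 2 mm of play; body 26 (x) x 54 (y) x 44 (z) mm, 0.3 to 0.5 kg. Origin at the centre of its underside, 50 mm above the worktop; axes as the box's. The shackle's heel leg turns in the body at y = -17 mm; the toe hole is at y = +17 mm, with a sprung pawl hidden beside it
- toe_hole (a point): centre of the mouth of the toe hole in the padlock's top face, 94 mm above the worktop; 9.8 mm wide, axis vertical
- shackle: the padlock's captive U-shaped shackle, round steel bar 8 mm thick, legs 34 mm apart. Origin on the heel leg's axis; z up; its y axis points from the heel leg to the toe leg (along the padlock's y when swung shut). It turns and slides on the heel leg's axis
- shackle_swing (a joint): angle of the shackle about the heel leg, rad: 0 = toe exactly over the toe hole; grows counter-clockwise seen from above, the toe moving out to the front of the box, where it starts. Little friction, no stop at 0 (limits -0.5 and 2.7)
- shackle_press (a joint): how far the shackle is pressed down, m. 0 = up, held by a spring (2 to 7 N over the travel), toe 3 mm above the folded hasp. How deep it latches differs each time, 0.026 to 0.0375, and cannot be seen: 5 mm before, the force climbs to 10 to 18 N (not yet home); at the click it drops; 1.5 mm further is a hard stop. Let go, it stays down if latched, else springs up to 0
- shackle_toe (a point): tip of the toe leg, on its axis; the end is tapered
- shackle_bow (a point): centre of the bar at the top of the bow, midway between the legs, 59 mm above the toe tip; 167.5 mm above the worktop when the shackle is up, 23 to 36 mm above the folded hasp when it is locked. Free on both sides of the bar
- coin_cup: small white porcelain beaker, 49 mm wide, 62 mm high, beside the left end of the box (bystander, origin under its centre)
- squat_jar: spice jar with a dark blue cap, 46 mm wide, 84 mm high, beside the right end of the box (bystander, origin under its centre)
- salt_shaker: salt shaker with a grey domed cap, 44 mm wide, 90 mm high, near the edge on the right (bystander, origin under its centre)
- tea_box: red box-shaped tin, 62 x 107 x 90 mm, far right (bystander, origin under its centre)
- tall_jar: slim spice jar with a red cap, 45 mm wide, 120 mm high, right (bystander, origin under its centre)
- shake_cup: steel beaker, 91 mm wide, 154 mm high, far left (bystander, origin under its centre)
- food_tin: food can, 57 mm wide, 72 mm high, left (bystander, origin under its centre)
- drink_tub: white-capped blue tub, 117 mm wide, 203 mm high, back right (bystander, origin under its centre)

How it is judged:
By the outcome, as a careful person would: the job done as asked, in the order asked, and still so for the second after the job is handed in, with the robot touching nothing.
It also fails if it takes over 72 s, if anything falls off the work surface, if the arm or the gripper's body presses on something with over 40 N, if the wrist force passes 120 N, or if a joint passes its speed limit or range.

## Working session

There is one attempt and no reset: what is moved stays moved. The work goes in short steps, Python scripts to look and compute and a shell command to move; the robot and the scene stay as the last step left them, time stands still between calls to the robot, and variables do not carry over. Pictures are saved under pics/ and viewed, at most 10 in all, crops included, and the job is handed in when it is done.

```bash
mkdir -p pics; ls; python3 - <<'E'
from station import manip
import cv2
for n in("scene","top"):
    im=manip.snapshot(n); cv2.imwrite(f"pics/{n}0.png",im[:,:,::-1])
    c=manip.get_calibration(n); print(n,c)
s=manip.sense(); print(s)
E
```

```text
pics
scene {'K': array([[397.78530125,   0.        , 316.71125713],
       [  0.        , 397.78530125, 202.71044377],
       [  0.        ,   0.        ,   1.        ]]), 'rvec': array([ 2.06958032, -1.21901572,  0.49871875]), 'tvec': array([-0.45934172,  0.28290101,  0.94711269])}
top {'K': array([[508.54353606,   0.        , 321.00033214],
       [  0.        , 508.54353606, 196.68507485],
       [  0.        ,   0.        ,   1.        ]]), 'rvec': array([ 2.15475773, -2.11297458,  0.16907431]), 'tvec': array([-0.29187752,  0.50843201,  1.38588802])}
{'t': 0.1, 'q': array([-1.49750093e+00,  5.28384929e-01,  1.43377514e+00,  1.34678699e-05,
        1.18141608e+00, -1.78479142e-01]), 'qd': array([-0.00280238, -0.00201208, -0.00321681, -0.00224366,  0.00141902,
        0.00067834]), 'tau': array([-4.14948954e-05, -4.43304777e+01, -1.78586876e+01, -3.36569074e-04,
        3.88103857e-03, -1.53800556e-05]), 'tcp_pos': array([ 0.15569844, -0.60462702,  0.23042397]), 'tool_rot': array([ 9.92086491e-01,  1.25552425e-01,  5.83526377e-05, -9.90050893e-04]), 'force': array([-0.45127329, -0.18228195, -0.1893876 ]), 'ft_torque': array([ 0.03820912, -0.0030132 ,  0.03850821]), 'gripper_force': 0.0, 'finger_gap': 0.9969337965188841}
```

View pics/scene0.png

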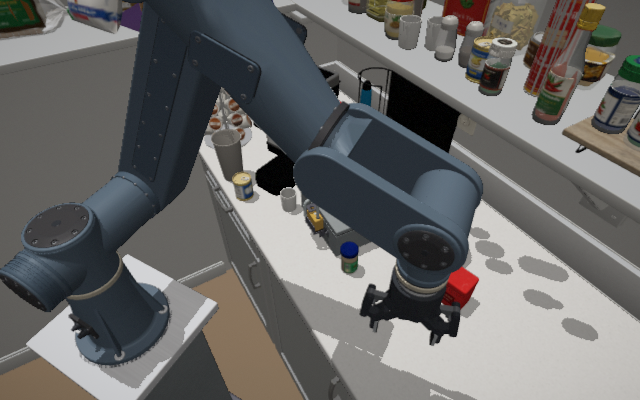

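View pics/top0.png

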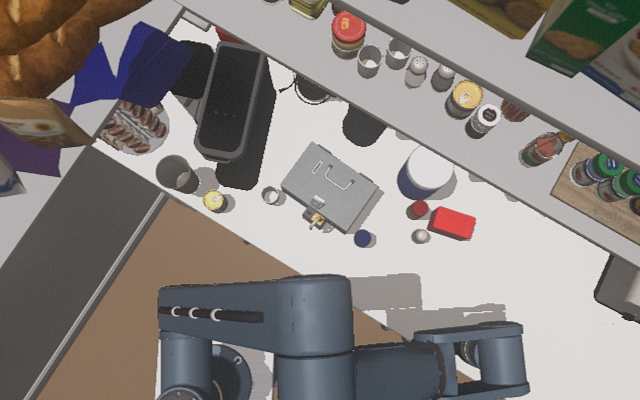

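The lockbox is at about (330,187) in top, with its padlock at about (317,218). In scene the padlock is at (316,218). I'll zoom in on both.

```bash
python3 - <<'E'
import cv2,numpy as np
a=cv2.imread("pics/top0.png")[138:242,272:386]; b=cv2.imread("pics/scene0.png")[180:255,280:380]
a=cv2.resize(a,None,fx=5,fy=5,interpolation=2); cv2.imwrite("pics/a.png",a)
b=cv2.resize(b,None,fx=7,fy=7,interpolation=2); cv2.imwrite("pics/b.png",b)
E
```

```text
(no output)
```

View pics/a.png

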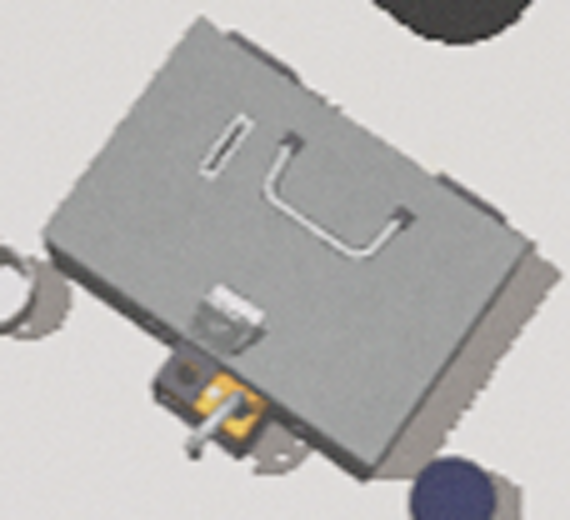

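View pics/b.png

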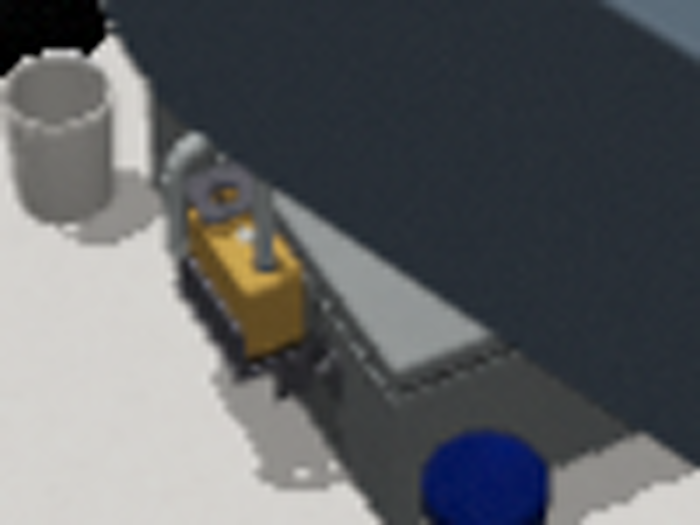

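The top crop shows the lid corners at about (202,18), (45,235), (368,478) and (533,240). The fixed eye hole is at (187,375) and the folded-back hasp at about (230,320). The shackle heel is at about (245,405), with the toe toward (195,452).

```bash
cat > h.py <<'E'
import cv2,numpy as np
from station import manip
def cam(n):
    c=manip.get_calibration(n); R=cv2.Rodrigues(c["rvec"])[0]; return c["K"],R,c["tvec"].ravel(),c["rvec"]
def ray(n,uv):
    K,R,t,_=cam(n); d=R.T@np.linalg.inv(K)@np.array([uv[0],uv[1],1.]); return -R.T@t,d
def onplane(n,uv,z):
    o,d=ray(n,uv); return o+d*(z-o[2])/d[2]
def two(u1,u2):
    o1,d1=ray("top",u1);o2,d2=ray("scene",u2)
    s=np.linalg.lstsq(np.c_[d1,-d2],o2-o1,rcond=None)[0];a=o1+d1*s[0];b=o2+d2*s[1]
    return (a+b)/2,np.linalg.norm(a-b)
def proj(n,P):
    K,R,t,rv=cam(n); return cv2.projectPoints(np.array(P,float).reshape(-1,3),rv,t,K,None)[0][:,0]
E
python3 - <<'E'
from h import *
f=lambda x,y:((x+.5)/5-.5+272,(y+.5)/5-.5+138)
g=lambda x,y:((x+.5)/7-.5+280,(y+.5)/7-.5+180)
C=np.array([onplane("top",f(*p),.102) for p in((202,18),(45,235),(368,478),(533,240))])[:,:2] # BL,FL,FR,BR
print(C,[np.linalg.norm(C[i]-C[(i+1)%4]) for i in range(4)])
B=np.array([[75,110],[-75,110],[-75,-110],[75,-110]])/1e3
c=C.mean(0);X=C-c;th=np.arctan2((B[:,0]*X[:,1]-B[:,1]*X[:,0]).sum(),(B*X).sum())
R=np.array([[np.cos(th),-np.sin(th)],[np.sin(th),np.cos(th)]])
print("c",c,"th",np.degrees(th)); print("res mm",(X-B@R.T)*1e3)
def loc(p): return (R.T@(p[:2]-c))*1e3
for nm,p,z in(("eye",(187,375),.102),("heel",(245,405),.150),("toe end of bow",(195,450),.135),("hasp back L",(215,288),.12),("hasp back R",(265,320),.12),("hasp hinge L",(190,335),.106),("hasp hinge R",(238,355),.106)):
    w=onplane("top",f(*p),z); print(nm,w,loc(w))
w,e=two(f(187,375),g(222,195)); print("eye2",w,e,loc(w))
w=onplane("scene",g(222,195),.102);print("eye scene",w,loc(w))
for nm,p,z in(("cup",(5,290),.062),("jar",(453,500),.084)):
    w=onplane("top",f(*p),z);print(nm,w,loc(w))
E
```

```text
[[ 0.65725056 -0.25462399]
 [ 0.53493227 -0.17272773]
 [ 0.40710682 -0.34841441]
 [ 0.53724231 -0.43570036]] [np.float64(0.14720312315262873), np.float64(0.21726747522060974), np.float64(0.15669742592266275), np.float64(0.2172340399492034)]
c [ 0.53413299 -0.30286662] th -34.47709305944524
res mm [[-0.97731487  0.01960019]
 [ 0.35728935 -2.99564538]
 [-2.93129128  2.67524308]
 [ 3.55131681  0.30080211]]
eye [ 0.46032809 -0.25108782  0.102     ] [-90.15203717   0.90475208]
heel [ 0.43901355 -0.28271013  0.15      ] [-89.82207147 -37.22884361]
toe end of bow [ 0.41683897 -0.25715348  0.135     ] [-122.56877869  -28.71366493]
hasp back L [ 0.50471761 -0.26536379  0.12      ] [-45.47812205  14.26419178]
hasp back R [ 0.4880707  -0.29218068  0.12      ] [-44.02063211 -17.26580176]
hasp hinge L [ 0.48136128 -0.25229894  0.106     ] [-72.12768141  11.81276894]
hasp hinge R [ 0.47107782 -0.27814689  0.106     ] [-65.9729554  -15.31629027]
eye2 [ 0.46109603 -0.25170141  0.09970117] 0.0016484484612622483 [-89.17164698   0.8336541 ]
eye scene [ 0.45962048 -0.25355023  0.102     ] [-89.34143608  -1.525702  ]
cup [ 0.51106451 -0.14808649  0.062     ] [-106.63398934  114.53487043]
jar [ 0.39783803 -0.39493368  0.084     ] [ -60.23808013 -153.04911768]
```

```bash
python3 - <<'E'
from h import *
im=cv2.imread("pics/top0.png").astype(int)
f=lambda x,y:((x+.5)/5-.5+272,(y+.5)/5-.5+138)
for p in((150,150),(300,300),(480,400),(110,295),(215,305),(220,335)): 
    u=f(*p);print(p,im[int(round(u[1])),int(round(u[0]))])
g=im.mean(2)
# subpixel edges: sample along box-frame normals, half-level crossing
c=np.array([.5341,-.3029]);th=np.radians(-34.5);R=np.array([[np.cos(th),-np.sin(th)],[np.sin(th),np.cos(th)]])
def samp(P):
    W=np.c_[c+P@R.T,np.full(len(P),.102)];u=proj("top",W).astype(np.float32)
    return cv2.remap(g.astype(np.float32),u[:,0],u[:,1],1)[:,0]
d=np.arange(-.012,.012,.0005)
def edge(name,pts,n):
    r=[]
    for p in pts:
        s=samp(p+d[:,None]*n);k=np.argmax(abs(np.diff(cv2.GaussianBlur(s[:,None],(1,5),1)[:,0])));r.append(d[k]*1e3)
    r=np.array(r);print(name,np.round(r,1))
ts=np.linspace(-.09,.09,13)
edge("front",[np.array([-.075,t]) for t in ts if abs(t)>.045],np.array([-1,0]))
edge("back",[np.array([.075,t]) for t in ts],np.array([1,0]))
ts=np.linspace(-.06,.06,9)
edge("left",[np.array([t,.11]) for t in ts],np.array([0,1]))
edge("right",[np.array([t,-.11]) for t in ts],np.array([0,-1]))
E
```

```text
(150, 150) [155 157 156]
(300, 300) [159 160 157]
(480, 400) [219 222 224]
(110, 295) [75 76 79]
(215, 305) [182 182 185]
(220, 335) [127 126 126]
front [ 7.5  8.5 -2.   8.5  9.   8.5  9. ]
back [2.5 5.  5.  2.5 0.5 1.  0.5 0.5 2.  1.5 4.  4.  4. ]
left [1.  0.5 0.5 1.  2.  1.5 1.5 1.  0.5]
right [-3.  -4.  -4.  -4.  -3.5 -4.  -4.  -4.5 -4.5]
```

```bash
python3 -m handwheel '[[36,32,0,0,0,4.1,0],[36,32,0,0,0,4.1,0],[36,32,0,0,0,4.1,0],[36,32,0,0,0,4.1,0],[36,32,0,0,0,4.1,0],[36,32,0,0,0,4.1,0],[36,32,0,0,0,4.1,0],[36,32,0,0,0,4.1,0],[36,32,0,0,0,4.1,0],[36,32,0,0,0,4.1,0]]' 30; python3 - <<'E'
from h import *
from scipy.spatial.transform import Rotation as Ro
s=manip.sense();print(s["t"],s["tcp_pos"],Ro.from_quat(s["tool_rot"]).as_matrix().round(3),s["q"].round(2))
a=manip.snapshot("top")[138:242,272:386,::-1];b=manip.snapshot("scene")[160:255,270:380,::-1]
a=cv2.resize(a,None,fx=5,fy=5,interpolation=2);b=cv2.resize(b,None,fx=2,fy=2,interpolation=2);b=cv2.resize(b,(0,0),fx=1,fy=1)
o=np.zeros((520,570+220,3),np.uint8);o[:,:570]=a;o[:190,570:]=b;cv2.imwrite("pics/c.png",o)
E
```

```text
t: 1.35
tcp_pos: [0.5166, -0.2839, 0.2309]
tool_rot: [0.885, 0.466, -0.0, -0.0]
force: [0.1, 0.2, 0.1]
finger_gap: -0.002
gripper_force: 0.0
1.35 [ 0.51659592 -0.28393736  0.23090782] [[ 0.565  0.825 -0.001]
 [ 0.825 -0.565  0.   ]
 [-0.    -0.001 -1.   ]] [-0.69  0.48  1.52 -0.    1.14 -0.09]
```

View pics/c.png

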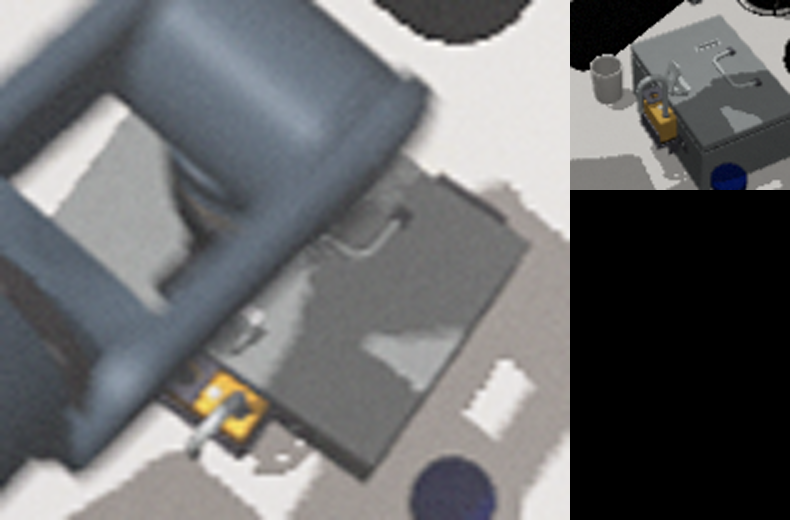

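The arm blocks top over the hasp, but scene now sees the box, the hasp standing raised at about (325,199) and the shackle at about (312,206). I'll enlarge scene.

```bash
python3 - <<'E'
from h import *
b=manip.snapshot("scene")[130:240,285:365,::-1]
cv2.imwrite("pics/d.png",cv2.resize(b,(0,0),fx=5.4,fy=5.4,interpolation=2))
E
```

```text
(no output)
```

View pics/d.png

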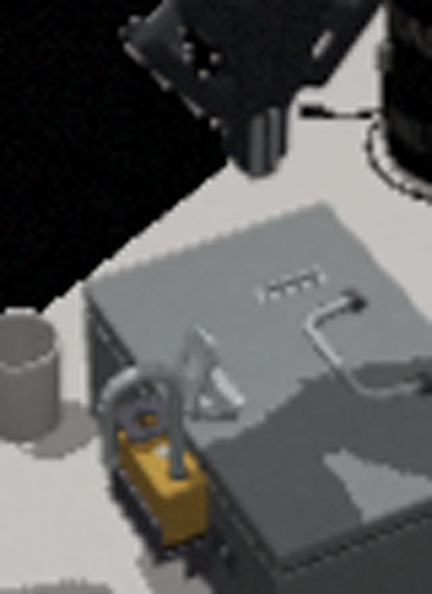

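```bash
python3 - <<'E'
from h import *
th=np.radians(-34.5);x=np.array([np.cos(th),np.sin(th)]);y=np.array([-x[1],x[0]]);eye=np.array([.4605,-.2516])
W=lambda lx,ly,z:np.r_[eye+x*lx/1e3+y*ly/1e3,z/1e3]
s=lambda P:((proj("scene",P)-[285,130]+.5)*5.4-.5).round(0).astype(int).tolist()
t=lambda P:((proj("top",P)-[272,138]+.5)*5-.5).round(0).astype(int).tolist()
print("hinge",s([W(21.5,13,106),W(21.5,-13,106)]))
for A in(1.6,1.8,2.0,2.2,2.4,2.6,2.8):
    e=[W(21.5-41*np.cos(A),q,106+41*np.sin(A)) for q in(13,-13)];print(A,s(e),t(e))
for ph in(50,60,70,80,90):
    p=np.radians(ph);r=lambda k:(-k*np.sin(p),-34+k*np.cos(p))
    P=[W(*r(34),108.5),W(*r(17),171.5),W(*r(38),150)];print(ph,"toe,bow,out",s(P),t(P))
E
```

```text
hinge [[169, 382], [192, 415]]
1.6 [[170, 322], [194, 354]] [[191, 313], [232, 342]]
1.8 [[185, 318], [208, 350]] [[200, 301], [241, 330]]
2.0 [[199, 317], [223, 349]] [[209, 290], [250, 319]]
2.2 [[211, 319], [236, 351]] [[217, 281], [258, 309]]
2.4 [[222, 324], [246, 355]] [[224, 273], [264, 301]]
2.6 [[231, 330], [255, 362]] [[230, 268], [270, 296]]
2.8 [[237, 339], [261, 371]] [[234, 265], [273, 293]]
50 toe,bow,out [[104, 441], [135, 353], [93, 379]] [[177, 426], [206, 404], [167, 419]]
60 toe,bow,out [[102, 450], [133, 357], [90, 388]] [[181, 436], [208, 409], [172, 431]]
70 toe,bow,out [[102, 459], [134, 361], [90, 398]] [[187, 446], [211, 414], [178, 442]]
80 toe,bow,out [[104, 467], [135, 366], [93, 408]] [[194, 455], [215, 419], [186, 452]]
90 toe,bow,out [[108, 475], [137, 370], [97, 417]] [[202, 462], [219, 423], [196, 460]]
```

Hasp angle is about 2.1 rad and shackle swing about 78°. I'll lower behind the leaf, then push forward.

```bash
python3 -m handwheel '[[0,0,-27,0,0,0,0],[0,0,-27,0,0,0,0],[0,0,-27,0,0,0,0],[0,0,-27,0,0,0,0],[-7.4,5.1,0,0,0,0,0],[-7.4,5.1,0,0,0,0,0],[-7.4,5.1,0,0,0,0,0],[-7.4,5.1,0,0,0,0,0],[-7.4,5.1,0,0,0,0,0],[-7.4,5.1,0,0,0,0,0]]'; python3 -m handwheel '[[-2.4,1.6,-2.4,0,0,0,0],[-2.4,1.6,-2.4,0,0,0,0],[-2.4,1.6,-2.4,0,0,0,0],[-2.4,1.6,-2.4,0,0,0,0],[-2.4,1.6,-2.4,0,0,0,0],[-2.4,1.6,-2.4,0,0,0,0],[0,0,-0.5,0,0,0,0],[0,0,-0.5,0,0,0,0],[0,0,0,0,0,0,0],[0,0,0,0,0,0,0]]'
```

```text
t: 2.75
tcp_pos: [0.471, -0.2544, 0.1236]
tool_rot: [0.885, 0.465, 0.0, 0.0]
force: [-0.2, 0.3, 0.0]
finger_gap: -0.001
gripper_force: 0.3
t: 4.0
tcp_pos: [0.4571, -0.2452, 0.108]
tool_rot: [0.885, 0.465, 0.0, 0.0]
force: [-0.4, -0.4, 0.2]
finger_gap: 0.002
gripper_force: 0.0
```

```bash
python3 -m handwheel '[[0,0,-0.5,0,0,0,0],[0,0,-0.5,0,0,0,0],[0,0,-0.5,0,0,0,0],[0,0,-0.5,0,0,0,0],[0,0,-0.5,0,0,0,0],[0,0,0,0,0,0,0],[0,0,0,0,0,0,0],[0,0,0,0,0,0,0],[0,0,0,0,0,0,0],[0,0,0,0,0,0,0]]'; python3 - <<'E'
from h import *
b=manip.snapshot("scene")[130:240,285:365,::-1]
cv2.imwrite("pics/e.png",cv2.resize(b,(0,0),fx=5.4,fy=5.4,interpolation=2))
E
```

```text
t: 5.25
tcp_pos: [0.457, -0.2451, 0.1055]
tool_rot: [0.885, 0.465, 0.0, 0.0]
force: [-0.5, 0.6, 3.3]
finger_gap: -0.002
gripper_force: 1.4
```

View pics/e.png

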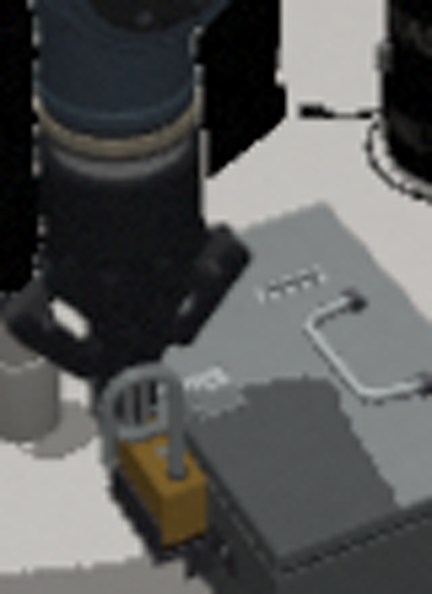

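The leaf is level (3.3 N contact at z = 105.5 mm). I'll lift, move over the bow and work out the swing arc.

```bash
python3 -m handwheel '[[0,0,30,0,0,0,0],[0,0,30,0,0,7.5,0],[0,0,30,0,0,7.5,0],[-3.9,-3.2,0,0,0,9,0.5],[-3.9,-3.2,0,0,0,9,0.5],[-3.9,-3.2,0,0,0,9,0.5],[-3.9,-3.2,0,0,0,9,0.5],[-3.9,-3.2,0,0,0,9,0.5],[-3.9,-3.2,0,0,0,9,0.5],[-3.9,-3.2,0,0,0,9,0.5]]' 20; python3 - <<'E'
from h import *
b=manip.snapshot("scene")[130:240,285:365,::-1]
cv2.imwrite("pics/f.png",cv2.resize(b,(0,0),fx=5.4,fy=5.4,interpolation=2))
th=np.radians(-34.5);x=np.array([np.cos(th),np.sin(th)]);y=np.array([-x[1],x[0]]);eye=np.array([.4605,-.2516])
B=lambda p:eye+x*-.017*np.sin(p)+y*(-.034+.017*np.cos(p))
P=np.array([B(np.radians(a)) for a in np.linspace(78,0,9)]);print(P.round(4)[[0,-1]],(np.diff(P,axis=0)*1e3).round(1).tolist())
E
```

```text
t: 6.55
tcp_pos: [0.4292, -0.2672, 0.195]
tool_rot: [0.393, 0.92, 0.0, -0.001]
force: [0.6, -0.1, -0.1]
finger_gap: 0.499
gripper_force: 0.0
[[ 0.4295 -0.2673]
 [ 0.4509 -0.2656]] [[2.3, 1.8], [2.5, 1.4], [2.7, 0.9], [2.9, 0.5], [2.9, -0.0], [2.8, -0.5], [2.7, -1.0], [2.5, -1.4]]
```

View pics/f.png

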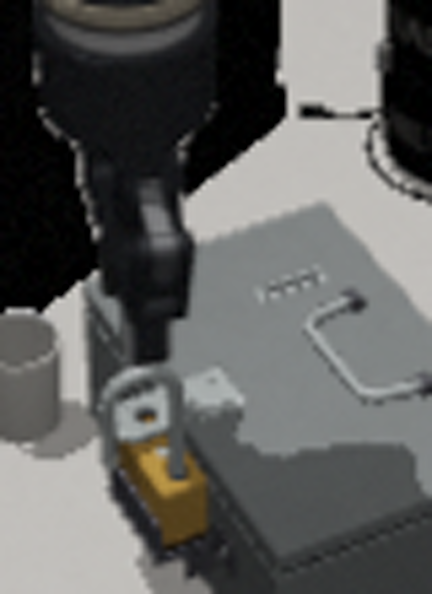

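The hasp lies folded with its eye at about (148,412), and the shackle is still out front. I'll lower round the bow and narrow the fingers to a loose cage.

```bash
python3 -m handwheel '[[0,0,-9,0,0,0,0.5],[0,0,-9,0,0,0,0.5],[0,0,-9,0,0,0,0.5],[0,0,-9,0,0,0,0.5],[0,0,-9,0,0,0,0.5],[0,0,0,0,0,0,0.2],[0,0,0,0,0,0,0.2],[0,0,0,0,0,0,0.2],[0,0,0,0,0,0,0.2],[0,0,0,0,0,0,0.2]]' 20; python3 -m handwheel '[[2.3,1.8,0,0,0,-9.75,0.2],[2.5,1.4,0,0,0,-9.75,0.2],[2.7,0.9,0,0,0,-9.75,0.2],[2.9,0.5,0,0,0,-9.75,0.2],[2.9,0,0,0,0,-9.75,0.2],[2.8,-0.5,0,0,0,-9.75,0.2],[2.7,-1.0,0,0,0,-9.75,0.2],[2.5,-1.4,0,0,0,-9.75,0.2],[0,0,0,0,0,0,0.2],[0,0,0,0,0,0,0.2]]'
```

```text
t: 7.85
tcp_pos: [0.4297, -0.2675, 0.1506]
tool_rot: [0.395, 0.919, -0.0, 0.0]
force: [-0.3, 0.5, -0.0]
finger_gap: 0.203
gripper_force: 0.0
t: 9.1
tcp_pos: [0.4509, -0.2657, 0.1504]
tool_rot: [0.885, 0.466, -0.0, -0.0]
force: [-0.3, -0.0, 0.8]
finger_gap: 0.199
gripper_force: 0.0
```

```bash
python3 -m handwheel '[[0,0,0,0,0,0,0.15],[0,0,0,0,0,0,0.15],[0,0,0,0,0,0,0.12],[0,0,0,0,0,0,0.12],[0,0,0,0,0,0,0.1],[0,0,0,0,0,0,0.1],[0,0,0,0,0,0,0.05],[0,0,0,0,0,0,0.05],[0,0,0,0,0,0,0.05],[0,0,0,0,0,0,0.05]]' 20; python3 - <<'E'
from h import *
b=manip.snapshot("scene")[150:230,285:345,::-1]
a=manip.snapshot("top")[190:250,290:350,::-1]
o=np.zeros((560,800,3),np.uint8);o[:,:420]=cv2.resize(b,(420,560),interpolation=2);o[:380,420:]=cv2.resize(a,(380,380),interpolation=2)
cv2.imwrite("pics/g.png",o)
E
```

```text
t: 10.35
tcp_pos: [0.4511, -0.2659, 0.1505]
tool_rot: [0.885, 0.465, 0.0, 0.0]
force: [1.4, -1.0, 1.0]
finger_gap: 0.082
gripper_force: 19.7
```

View pics/g.png

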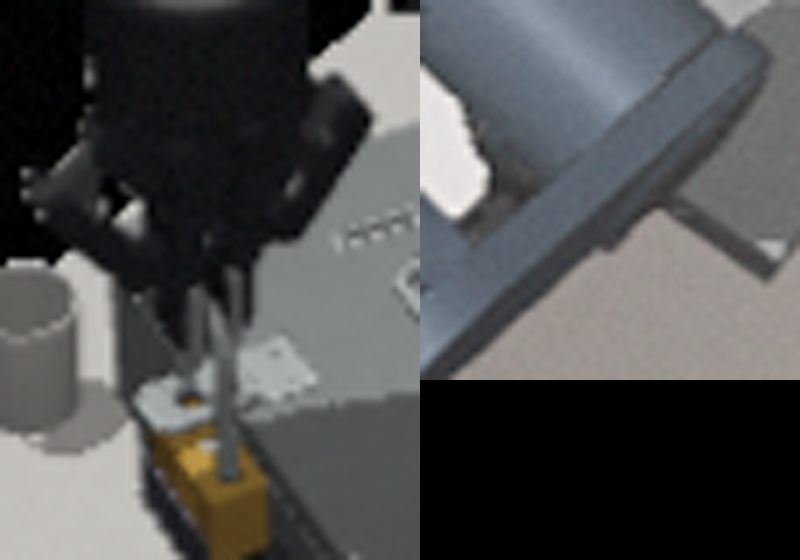

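The toe leg stands over the hasp's eye at about (190,395), and the bow is gripped with little side load. I'll press in steps and watch the force.

```bash
python3 -m handwheel '[[0,0,0,0,0,0,0.05],[0,0,0,0,0,0,0.05],[0,0,-1,0,0,0,0.05],[0,0,-1,0,0,0,0.05],[0,0,-1,0,0,0,0.05],[0,0,-1,0,0,0,0.05],[0,0,-1,0,0,0,0.05],[0,0,-1,0,0,0,0.05],[0,0,0,0,0,0,0.05],[0,0,0,0,0,0,0.05]]' 50
```

```text
t: 11.7
tcp_pos: [0.451, -0.2658, 0.1444]
tool_rot: [0.885, 0.465, 0.0, 0.0]
force: [0.8, -1.0, 2.4]
finger_gap: 0.075
gripper_force: 48.8
```

```bash
python3 -m handwheel '[[0,0,-1,0,0,0,0.05],[0,0,-1,0,0,0,0.05],[0,0,-1,0,0,0,0.05],[0,0,-1,0,0,0,0.05],[0,0,-1,0,0,0,0.05],[0,0,0,0,0,0,0.05],[0,0,0,0,0,0,0.05],[0,0,0,0,0,0,0.05],[0,0,0,0,0,0,0.05],[0,0,0,0,0,0,0.05]]'
```

```text
t: 12.95
tcp_pos: [0.4509, -0.2658, 0.1394]
tool_rot: [0.885, 0.465, -0.0, 0.0]
force: [0.6, -1.2, 2.6]
finger_gap: 0.077
gripper_force: 48.9
```

```bash
python3 -m handwheel '[[0,0,-0.8,0,0,0,0.05],[0,0,-0.8,0,0,0,0.05],[0,0,-0.8,0,0,0,0.05],[0,0,-0.8,0,0,0,0.05],[0,0,-0.8,0,0,0,0.05],[0,0,-0.5,0,0,0,0.05],[0,0,-0.5,0,0,0,0.05],[0,0,0,0,0,0,0.05],[0,0,0,0,0,0,0.05],[0,0,0,0,0,0,0.05]]'
```

```text
t: 14.2
tcp_pos: [0.451, -0.2658, 0.1344]
tool_rot: [0.885, 0.465, 0.0, 0.0]
force: [0.4, -1.0, 3.6]
finger_gap: 0.074
gripper_force: 49.0
```

```bash
python3 -m handwheel '[[0,0,-0.8,0,0,0,0.05],[0,0,-0.8,0,0,0,0.05],[0,0,-0.8,0,0,0,0.05],[0,0,-0.8,0,0,0,0.05],[0,0,-0.8,0,0,0,0.05],[0,0,0,0,0,0,0.05],[0,0,0,0,0,0,0.05],[0,0,0,0,0,0,0.05],[0,0,0,0,0,0,0.05],[0,0,0,0,0,0,0.05]]'
```

```text
t: 15.45
tcp_pos: [0.4509, -0.2658, 0.1304]
tool_rot: [0.885, 0.465, 0.0, -0.0]
force: [0.4, -1.8, 3.6]
finger_gap: 0.076
gripper_force: 49.0
```

```bash
for i in 1; do python3 -m handwheel '[[0,0,-0.5,0,0,0,0.05],[0,0,-0.5,0,0,0,0.05],[0,0,-0.5,0,0,0,0.05],[0,0,-0.5,0,0,0,0.05],[0,0,0,0,0,0,0.05],[0,0,0,0,0,0,0.05],[0,0,0,0,0,0,0.05],[0,0,0,0,0,0,0.05],[0,0,0,0,0,0,0.05],[0,0,0,0,0,0,0.05]]'; done
```

```text
t: 16.7
tcp_pos: [0.4509, -0.2658, 0.1284]
tool_rot: [0.885, 0.465, -0.0, -0.0]
force: [1.3, -1.6, 5.4]
finger_gap: 0.074
gripper_force: 49.1
```

```bash
python3 -m handwheel '[[0,0,-0.5,0,0,0,0.05],[0,0,-0.5,0,0,0,0.05],[0,0,-0.5,0,0,0,0.05],[0,0,-0.5,0,0,0,0.05],[0,0,0,0,0,0,0.05],[0,0,0,0,0,0,0.05],[0,0,0,0,0,0,0.05],[0,0,0,0,0,0,0.05],[0,0,0,0,0,0,0.05],[0,0,0,0,0,0,0.05]]'
```

```text
t: 17.95
tcp_pos: [0.451, -0.2658, 0.1264]
tool_rot: [0.885, 0.465, 0.0, 0.0]
force: [0.0, -1.9, 4.5]
finger_gap: 0.074
gripper_force: 49.1
```

```bash
python3 -m handwheel '[[0,0,-0.5,0,0,0,0.05],[0,0,-0.5,0,0,0,0.05],[0,0,-0.5,0,0,0,0.05],[0,0,0,0,0,0,0.05],[0,0,0,0,0,0,0.05],[0,0,0,0,0,0,0.05],[0,0,0,0,0,0,0.05],[0,0,0,0,0,0,0.05],[0,0,0,0,0,0,0.05],[0,0,0,0,0,0,0.05]]'
```

```text
t: 19.2
tcp_pos: [0.451, -0.2658, 0.1249]
tool_rot: [0.885, 0.465, 0.0, 0.0]
force: [0.9, -1.7, 3.9]
finger_gap: 0.073
gripper_force: 49.1
```

```bash
python3 -m handwheel '[[0,0,-0.5,0,0,0,0.05],[0,0,-0.5,0,0,0,0.05],[0,0,-0.5,0,0,0,0.05],[0,0,0,0,0,0,0.05],[0,0,0,0,0,0,0.05],[0,0,0,0,0,0,0.05],[0,0,0,0,0,0,0.05],[0,0,0,0,0,0,0.05],[0,0,0,0,0,0,0.05],[0,0,0,0,0,0,0.05]]'
```

```text
t: 20.45
tcp_pos: [0.451, -0.2658, 0.1234]
tool_rot: [0.885, 0.465, 0.0, 0.0]
force: [0.7, -1.2, 5.4]
finger_gap: 0.072
gripper_force: 49.2
```

```bash
python3 -m handwheel '[[0,0,-0.5,0,0,0,0.05],[0,0,-0.5,0,0,0,0.05],[0,0,-0.5,0,0,0,0.05],[0,0,0,0,0,0,0.05],[0,0,0,0,0,0,0.05],[0,0,0,0,0,0,0.05],[0,0,0,0,0,0,0.05],[0,0,0,0,0,0,0.05],[0,0,0,0,0,0,0.05],[0,0,0,0,0,0,0.05]]'
```

```text
t: 21.7
tcp_pos: [0.451, -0.2658, 0.122]
tool_rot: [0.885, 0.465, 0.0, 0.0]
force: [1.6, -1.6, 5.5]
finger_gap: 0.073
gripper_force: 49.2
```

```bash
python3 -m handwheel '[[0,0,-0.5,0,0,0,0.05],[0,0,-0.5,0,0,0,0.05],[0,0,-0.5,0,0,0,0.05],[0,0,0,0,0,0,0.05],[0,0,0,0,0,0,0.05],[0,0,0,0,0,0,0.05],[0,0,0,0,0,0,0.05],[0,0,0,0,0,0,0.05],[0,0,0,0,0,0,0.05],[0,0,0,0,0,0,0.05]]'
```

```text
t: 22.95
tcp_pos: [0.451, -0.2659, 0.1205]
tool_rot: [0.885, 0.465, 0.0, 0.0]
force: [1.3, -1.8, 5.3]
finger_gap: 0.074
gripper_force: 49.2
```

```bash
python3 -m handwheel '[[0,0,-0.5,0,0,0,0.05],[0,0,-0.5,0,0,0,0.05],[0,0,-0.5,0,0,0,0.05],[0,0,0,0,0,0,0.05],[0,0,0,0,0,0,0.05],[0,0,0,0,0,0,0.05],[0,0,0,0,0,0,0.05],[0,0,0,0,0,0,0.05],[0,0,0,0,0,0,0.05],[0,0,0,0,0,0,0.05]]'
```

```text
t: 24.2
tcp_pos: [0.451, -0.2658, 0.119]
tool_rot: [0.885, 0.465, 0.0, 0.0]
force: [0.6, -0.9, 5.8]
finger_gap: 0.07
gripper_force: 49.2
```

```bash
python3 -m handwheel '[[0,0,-0.5,0,0,0,0.05],[0,0,-0.5,0,0,0,0.05],[0,0,-0.5,0,0,0,0.05],[0,0,0,0,0,0,0.05],[0,0,0,0,0,0,0.05],[0,0,0,0,0,0,0.05],[0,0,0,0,0,0,0.05],[0,0,0,0,0,0,0.05],[0,0,0,0,0,0,0.05],[0,0,0,0,0,0,0.05]]'
```

```text
t: 25.45
tcp_pos: [0.4512, -0.2659, 0.1178]
tool_rot: [0.885, 0.465, 0.0, 0.0]
force: [0.9, -2.1, 7.8]
finger_gap: 0.071
gripper_force: 49.5
```

The force is starting to climb, so I'll keep going carefully.

```bash
python3 -m handwheel '[[0,0,-0.5,0,0,0,0.05],[0,0,-0.5,0,0,0,0.05],[0,0,-0.5,0,0,0,0.05],[0,0,0,0,0,0,0.05],[0,0,0,0,0,0,0.05],[0,0,0,0,0,0,0.05],[0,0,0,0,0,0,0.05],[0,0,0,0,0,0,0.05],[0,0,0,0,0,0,0.05],[0,0,0,0,0,0,0.05]]'
```

```text
t: 26.7
tcp_pos: [0.4517, -0.2663, 0.117]
tool_rot: [0.885, 0.465, 0.0, 0.001]
force: [1.9, -0.6, 11.4]
finger_gap: 0.071
gripper_force: 50.0
```

```bash
python3 -m handwheel '[[0,0,-0.4,0,0,0,0.05],[0,0,-0.4,0,0,0,0.05],[0,0,-0.4,0,0,0,0.05],[0,0,0,0,0,0,0.05],[0,0,0,0,0,0,0.05],[0,0,0,0,0,0,0.05],[0,0,0,0,0,0,0.05],[0,0,0,0,0,0,0.05],[0,0,0,0,0,0,0.05],[0,0,0,0,0,0,0.05]]'
```

```text
t: 27.95
tcp_pos: [0.4518, -0.2663, 0.116]
tool_rot: [0.885, 0.465, 0.001, 0.001]
force: [0.1, -1.6, 12.3]
finger_gap: 0.071
gripper_force: 50.1
```

```bash
python3 -m handwheel '[[0,0,-0.4,0,0,0,0.05],[0,0,-0.4,0,0,0,0.05],[0,0,-0.4,0,0,0,0.05],[0,0,0,0,0,0,0.05],[0,0,0,0,0,0,0.05],[0,0,0,0,0,0,0.05],[0,0,0,0,0,0,0.05],[0,0,0,0,0,0,0.05],[0,0,0,0,0,0,0.05],[0,0,0,0,0,0,0.05]]'
```

```text
t: 29.2
tcp_pos: [0.4512, -0.2659, 0.1138]
tool_rot: [0.885, 0.465, 0.0, 0.0]
force: [1.2, -1.2, 6.6]
finger_gap: 0.074
gripper_force: 49.6
```

The force dropped from 12.3 to 6.6 N, which is the click. I'll press a hair further, then release and look.

```bash
python3 -m handwheel '[[0,0,-0.3,0,0,0,0.05],[0,0,0,0,0,0,0.05],[0,0,0,0,0,0,0.05],[0,0,0,0,0,0,0.05],[0,0,0,0,0,0,0.05],[0,0,0,0,0,0,0.05],[0,0,0,0,0,0,0.05],[0,0,0,0,0,0,0.05],[0,0,0,0,0,0,0.05],[0,0,0,0,0,0,0.05]]'; python3 -m handwheel '[[0,0,0.3,0,0,0,0.05],[0,0,0,0,0,0,0.08],[0,0,0,0,0,0,0.12],[0,0,0,0,0,0,0.15],[0,0,0,0,0,0,0.2],[0,0,0,0,0,0,0.25],[0,0,0,0,0,0,0.25],[0,0,5,0,0,0,0.25],[0,0,10,0,0,0,0.25],[0,0,15,0,0,0,0.25]]' 20; python3 -m handwheel '[[0,0,25,0,0,0,0.25],[0,0,25,0,0,0,0.25],[0,0,25,0,0,0,0.25],[30,-25,0,0,0,0,0.25],[30,-25,0,0,0,0,0.25],[30,-25,0,0,0,0,0.25],[30,-25,0,0,0,0,0.25],[0,0,0,0,0,0,0.25],[0,0,0,0,0,0,0.25],[0,0,0,0,0,0,0.25]]'; python3 - <<'E'
from h import *
b=manip.snapshot("scene")[150:230,285:345,::-1]
a=manip.snapshot("top")[190:250,290:350,::-1]
o=np.zeros((560,800,3),np.uint8);o[:,:420]=cv2.resize(b,(420,560),interpolation=2);o[:380,420:]=cv2.resize(a,(380,380),interpolation=2)
cv2.imwrite("pics/i.png",o)
E
```

```text
t: 30.45
tcp_pos: [0.4512, -0.266, 0.1135]
tool_rot: [0.885, 0.465, 0.0, 0.0]
force: [1.5, -1.1, 6.2]
finger_gap: 0.077
gripper_force: 49.6
t: 31.7
tcp_pos: [0.4509, -0.2657, 0.1443]
tool_rot: [0.885, 0.465, -0.0, -0.0]
force: [0.7, 0.1, -0.0]
finger_gap: 0.253
gripper_force: 0.0
t: 32.95
tcp_pos: [0.5701, -0.3649, 0.219]
tool_rot: [0.885, 0.465, -0.0, -0.0]
force: [0.4, -0.2, -0.2]
finger_gap: 0.253
gripper_force: 0.0
```

View pics/i.png

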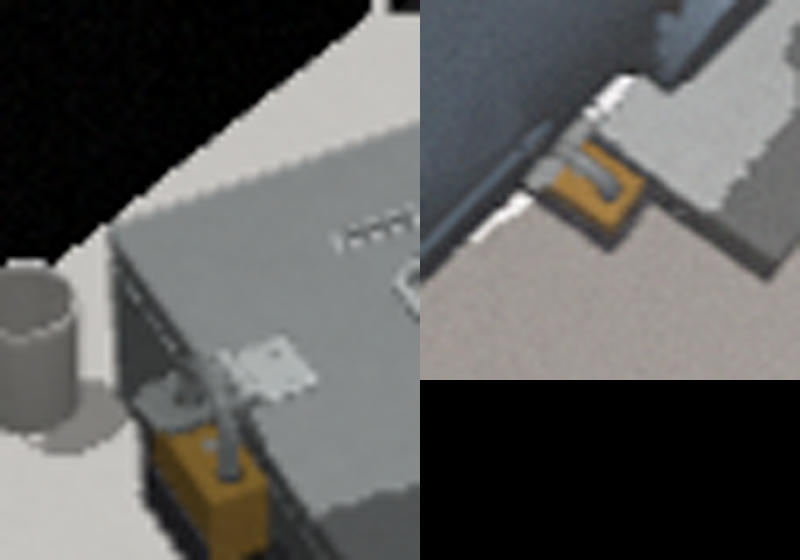

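The shackle stays down by itself through the hasp (toe leg at about (180,385), bow top at about (210,365)). The padlock is in its guard, and the arm is clear.

```bash
python3 -c "
from station import manip
print(manip.sign_off())"
```

```text
the job is handed in; nothing more can be done
None
```

The box is locked and handed in at about 33 s: the hasp is folded over, the shackle clicked in at about 36 mm and stays down by itself, the padlock stands in its guard, and the highest press force I read was about 12 N.

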